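# Load the swing-out rotor in balance

## Task

Load the centrifuge rotor for a spin: stand each of the four capped tubes fully down in its own bucket, so that every tube has its twin of the same size in the bucket straight across from it, the two tall ones facing each other and the two short ones facing each other. Leave the tube without a cap and the wide specimen pot standing where they are.

Things in the scene. Friction and masses are not known exactly. Their poses are not given: they have to be found in the camera images.
- tall_tube_1: Loose self-standing capped tube, upright on the bench: milky plastic body 30 mm across with a flat foot, ribbed grey screw cap 34 mm across and 17 mm high on top. 116 mm high in all, 70 g. One of two equal tall tubes. Grasp it across the cap. Origin: centre of its underside; z up along its axis (round: yaw means nothing).
- tall_tube_2: Loose self-standing capped tube, upright on the bench: milky plastic body 30 mm across with a flat foot, ribbed grey screw cap 34 mm across and 17 mm high on top. 116 mm high in all, 70 g. The twin of tall_tube_1. Grasp it across the cap. Origin: centre of its underside; z up along its axis (round: yaw means nothing).
- short_tube_1: Loose self-standing capped tube, upright on the bench: milky plastic body 30 mm across with a flat foot, ribbed grey screw cap 34 mm across and 17 mm high on top. 86 mm high in all, 50 g. One of two equal short tubes. Grasp it across the cap. Origin: centre of its underside; z up along its axis (round: yaw means nothing).
- short_tube_2: Loose self-standing capped tube, upright on the bench: milky plastic body 30 mm across with a flat foot, ribbed grey screw cap 34 mm across and 17 mm high on top. 86 mm high in all, 50 g. The twin of short_tube_1. Grasp it across the cap. Origin: centre of its underside; z up along its axis (round: yaw means nothing).
- open_tube: Look-alike that stays on the bench: a tube of the tall kind without a cap, its open mouth (26 mm) to be seen from above. Body 30 mm across, 113 mm high, 50 g, standing loose. Origin: centre of its underside; z up.
- specimen_pot: Look-alike that stays on the bench: a squat specimen pot of the same milky plastic, 47 mm across, with a ribbed grey screw cap 51 mm across; 64 mm high, 60 g, standing loose; too wide for a bucket. Origin: centre of its underside; z up.
- bucket_a: One of the four equal round steel buckets of the rotor, straight across from bucket_c. Origin: on its axis at the height of its pivot pins, 78 mm above the bench and 32 mm above its inner floor (46 mm above the bench); z up. 44 mm deep: the rim is 90 mm above the bench. Bore 42 mm across, the mouth flaring over the top 15 mm to 52 mm; outside 58 mm at the rim. It hangs on its pins: pushed, it swings a little outwards (about 0.6 Nm per rad) and returns.
- bucket_b: One of the four equal round steel buckets of the rotor, straight across from bucket_d. Origin: on its axis at the height of its pivot pins, 78 mm above the bench and 32 mm above its inner floor (46 mm above the bench); z up. Sizes as bucket_a. Bucket centres lie 72 mm from the rotor's upright axis: 144 mm from the one across, 102 mm from each neighbour.
- bucket_c: One of the four equal round steel buckets of the rotor, straight across from bucket_a. Origin: on its axis at the height of its pivot pins, 78 mm above the bench and 32 mm above its inner floor (46 mm above the bench); z up. Sizes as bucket_a. All four hang in one aluminium yoke that turns about its upright axis against slight friction (about 1 N at a bucket turns it), carrying all buckets round.
- bucket_d: One of the four equal round steel buckets of the rotor, straight across from bucket_b. Origin: on its axis at the height of its pivot pins, 78 mm above the bench and 32 mm above its inner floor (46 mm above the bench); z up. Sizes as bucket_a. Between the buckets the yoke reaches 87 mm above the bench and the nut on its hub 96 mm; the black foot below is 160 mm across and does not move.
Not all that is in view belongs to the job. Leave any blue, purple or turquoise look-alike of the short_tube_2 alone.

How it is judged:
At the end, for the whole second after the job is handed in: Each capped tube stands in a bucket (within 13 mm of its centre, foot below 54 mm, upright within 0.2 rad), released and at rest; the tall twins are in opposite buckets, the short twins too (each pair over 125 mm apart); open tube and pot upright within 30 mm of their starts ((horizontal distance between tall_tube_1 and bucket_a below 0.013 m or horizontal distance between tall_tube_1 and bucket_b below 0.013 m or horizontal distance between tall_tube_1 and bucket_c below 0.013 m or horizontal distance between tall_tube_1 and bucket_d below 0.013 m) and height (world z) of each of tall_tube_1, tall_tube_2, short_tube_1, short_tube_2 below 0.054 m and angle between each of tall_tube_1, tall_tube_2, short_tube_1, short_tube_2, open_tube, specimen_pot's own z axis and vertical below 0.2 rad and linear speed of each of tall_tube_1, tall_tube_2, short_tube_1, short_tube_2 below 0.02 m/s and (horizontal distance between tall_tube_2 and bucket_a below 0.013 m or horizontal distance between tall_tube_2 and bucket_b below 0.013 m or horizontal distance between tall_tube_2 and bucket_c below 0.013 m or horizontal distance between tall_tube_2 and bucket_d below 0.013 m) and (horizontal distance between short_tube_1 and bucket_a below 0.013 m or horizontal distance between short_tube_1 and bucket_b below 0.013 m or horizontal distance between short_tube_1 and bucket_c below 0.013 m or horizontal distance between short_tube_1 and bucket_d below 0.013 m) and (horizontal distance between short_tube_2 and bucket_a below 0.013 m or horizontal distance between short_tube_2 and bucket_b below 0.013 m or horizontal distance between short_tube_2 and bucket_c below 0.013 m or horizontal distance between short_tube_2 and bucket_d below 0.013 m) and horizontal distance between tall_tube_1 and tall_tube_2 above 0.125 m and horizontal distance between short_tube_1 and short_tube_2 above 0.125 m and distance of each of open_tube, specimen_pot from where it was at the start of the episode below 0.03 m); the robot touches nothing.
It fails at once if the tube without a cap was carried off or knocked over (distance of open_tube from where it was at the start of the episode above 0.03 m or angle between open_tube's own z axis and vertical above 0.5 rad).
It fails at once if the specimen pot was carried off or knocked over (distance of specimen_pot from where it was at the start of the episode above 0.03 m or angle between specimen_pot's own z axis and vertical above 0.5 rad).
It also fails if it takes over 109 s, if anything falls off the work surface, if the arm or the gripper's body presses on something with over 40 N, if the wrist force passes 120 N, or if a joint passes its speed limit or range.

## Robot

A 6-joint arm with a two-finger parallel gripper is mounted at the origin on a cart in front of the work surface, level with it; the furniture and walls round the work are solid. World frame = base frame: x ahead of the robot, y to its left, z up, the work surface at z = 0. Lengths are in m, angles in rad, forces in N, time in s.
With the tool pointing down it reaches from about 0.3 to 0.775 m from the base axis. Payload 14.6 kg.
Tool frame: the origin (TCP) lies at the very end of the fingers, on their centre line; the grasp point (between the pads) lies 19 mm behind it; z points along the fingers, y is the line along which they close (so a half turn about z gives the same grasp; the last joint's range is limited). The gripper opens to 94 mm and grips with 3 to 60 N. Pads are 16 mm wide; open, the fingers measure 119 mm over their backs; the gripper's body (75 mm by 177 mm) begins 78 mm behind the grasp point.
Start: joints at [-1.354, 0.3, 1.521, -0, 1.321, -0.067], TCP at [0.154, -0.528, 0.205] pointing down, gripper open.
Joint ranges: [-3.03, 3.03], [-0.79, 2.21], [0.23, 2.52], [-1.04, 4.18], [0, 3.07], [-2.55, 2.55]. Speed limits (rad/s): [2.22, 2.22, 2.57, 3.14, 3.14, 3.14].

## Interface

Orientations are given as [roll, pitch, yaw] about the fixed x, y, z axes, in that order (R = Rz(yaw) Ry(pitch) Rx(roll)).
In Python, from station import * gives the robot as it stands.
- The arm moves only by the tool jog_arm, never from a script. Its argument "rows" is a list of rows, each a list of 3 entries, a list of its own where there are three numbers: the shift along the tool's x, y, z in m, then the turn about the tool's z in degrees, then the finger opening in m, from 0 to 0.094. A call has 1 to 12 rows; each row shifts and turns the commanded pose from where the row before left it, along the tool's axes as they then stand; what a row does not reach is not made up. A row lasts 1/12 s, in which the tool goes at most 41.7 mm and 7.16 degrees, less where a joint would pass 70% of its speed; a pose out of reach is approached as far as the arm can. A call is refused whole if a number of a shift passes 0.0417 or a number of a turn 7.16, either way. A call with a gripper value outside its range is refused whole. The fingers move at their own pace and stop on an object; "squeeze" is the grip in N (left out, the last holds). Time passes only in rows, so rows that do not move let the fingers close. It gives the time, the measured TCP pose, the force, the opening and the grip force at its end, in the units of the state.
- get_obs(): the state, without advancing time (a new reading comes with each control period).
- camera(name): name is "side" or "top" or "wrist"; returns a dict with "image" (400x640x3 uint8, red, green, blue), "range_z" (400x640 float32, m along the optical axis (not along the pixel's ray), 0 where there is no reading), "K" (3x3 intrinsics, pixels), "k1" (the pictures are not rectified: a ray, as slopes to the right and down, at radius r is drawn at 1 + k1 r^2 times it, then the intrinsics apply), "world_from_camera" (4x4, takes a point from camera to world coordinates); the wrist camera has in their place "T_tool_cam" (4x4, takes a point from camera to tool coordinates, whose origin is the TCP and whose axes are the flange's). Camera axes: x right, y up, looking along -z (the intrinsics and any distortion apply to the point x, -y, -z); pixel columns grow to the right and rows downward; lengths in m; the calibration is good to about 2 mm. A picture is of the moment at which its call begins: read the wrist's pose just before it.
- hand_in(): hands the job in; it is judged then, once.
Trained networks look in a picture, given as the dict that the camera call returned (one of the last four; its "shot" number tells which), for a name from the list of things; names that differ only in an ending like _2 or _b are one class to them, and where a whole thing is asked for, a point or a joint stands for the part that bears it (a point fixed in the world has none). Each returns a list of dicts, best first, with "p" (0 to 1); they miss things now and then, are a little off and sometimes report something else, mostly with a low value. They report only what shows in the picture. A call takes as long as a camera call. They do not tell look-alikes from the thing itself.
- search_frame(label, picture): "at" ([column, row] as shares, 0 to 1, of the picture: columns of its width, rows of its height, amid what is visible of it).
- spot_point(label, picture): "at" ([column, row] as shares, 0 to 1, of the picture: columns of its width, rows of its height: a listed point, or the origin of a listed thing).
The state is a dict: "time_s": time; "qpos": joint angles; "joint_vel": joint speeds; "tau": joint torques, N m; "ee_pos": TCP position; "eef_rot": TCP orientation; "force": force on the tool from outside, world axes, zero at the start; "moment": the same for the moment, N m; "grip_width": finger opening in m; "grip_force": force on a finger pad.
Only numpy, scipy, OpenCV 4.12 (cv2) and the standard library are available. Lean on these libraries where they do the work, as an engineer would, in place of code of your own. Each camera call takes 0.05 s, during which the arm holds its last target. There are 200 camera calls.

## Working session

There is one attempt and no reset: what is moved stays moved. The work goes in short steps, Python scripts to look and compute and a tool call to move; the robot and the scene stay as the last step left them, time stands still between calls to the robot, and variables do not carry over. Pictures are saved under pics/ and viewed, at most 14 in all, crops included, and the job is handed in when it is done.

Besides the shell and the picture viewer there is one more tool, called after ">>>" as a command line: name --argument value ..., lists and objects as JSON in quotes. jog_arm: Moves the arm, as the interface text tells. Its arguments: {"type":"object","properties":{"rows":{"type":"array","items":{"type":"array"}},"squeeze":{"type":"number"}},"required":["rows"]}

```bash
mkdir -p pics; ls; cat > h.py <<'E'
import numpy as np, cv2
from station import *
def cloud(c,Tw=None):
    h,w=c["range_z"].shape; K=c["K"]; 
    u,v=np.meshgrid(np.arange(w),np.arange(h))
    pts=np.stack([u,v],-1).reshape(-1,1,2).astype(float)
    x=(pts[:,0,0]-K[0][2])/K[0][0]; y=(pts[:,0,1]-K[1][2])/K[1][1]
    rd=np.hypot(x,y); r=rd.copy()
    for _ in range(20): r=rd/(1+c["k1"]*r*r)
    s=np.where(rd>0,r/np.maximum(rd,1e-9),1); x*=s;y*=s
    z=c["range_z"].ravel()
    P=np.stack([x*z,-y*z,-z,np.ones_like(z)],0)
    T=c["world_from_camera"] if Tw is None else Tw
    P=(np.array(T)@P)[:3].T.reshape(h,w,3); P[c["range_z"]<=0]=np.nan
    return P
def save(c,n): cv2.imwrite("pics/"+n,c["image"][:,:,::-1])
E
python3 - <<'E'
from h import *
o=get_obs();print(o)
for n in("top","side"):
    c=camera(n);save(c,n+"0.png");print(n,c["K"],c["k1"],c["world_from_camera"])
    np.save(n+"P.npy",cloud(c))
E
```

```text
pics
{'time_s': 0.0, 'qpos': array([-1.35361683e+00,  3.00436612e-01,  1.52158335e+00,  6.61787381e-06,
        1.32071444e+00, -6.66074671e-02]), 'joint_vel': array([-0.00022623, -0.00108878,  0.00060578,  0.00051393, -0.00206068,
        0.00114137]), 'tau': array([ 3.26698946e-04, -5.31817102e+01, -3.52729797e+01,  7.08591565e-02,
        2.44798040e-02, -9.96976155e-05]), 'ee_pos': array([ 0.1539334 , -0.52774094,  0.2049043 ]), 'eef_rot': array([-3.14045386e+00, -8.23887379e-05,  2.83785275e-01]), 'force': array([-0.35158449,  0.42626833,  0.74729538]), 'moment': array([-0.01186553,  0.00090699,  0.02691491]), 'grip_force': 0.0, 'grip_width': 0.09407624934966013}
top [[465.2005725   0.        307.7025063]
 [  0.        465.2005725 192.6927481]
 [  0.          0.          1.       ]] -0.07256422316701926 [[ 0.00799085  0.99876696 -0.04899695  0.38945289]
 [-0.99994329  0.008326    0.00664    -0.04370614]
 [ 0.00703976  0.04894112  0.99877686  1.25420872]
 [ 0.          0.          0.          1.        ]]
side [[442.94181755   0.         324.87009706]
 [  0.         442.94181755 193.53381822]
 [  0.           0.           1.        ]] 0.02554522215229266 [[ 0.98135446  0.11585565 -0.15336522  0.31726008]
 [-0.19084521  0.49253233 -0.8491113  -0.92658394]
 [-0.02283701  0.86254818  0.5054593   0.63086234]
 [ 0.          0.          0.          1.        ]]
```

View pics/top0.png

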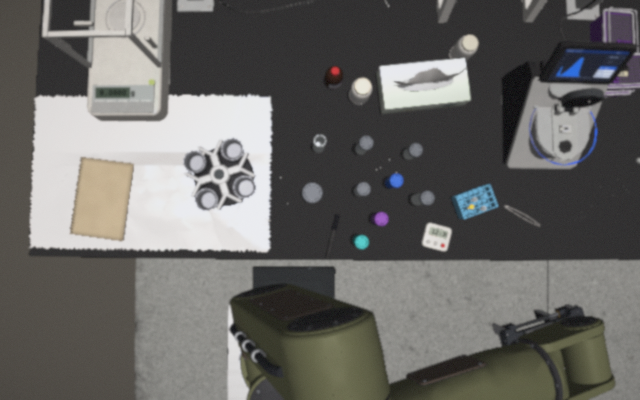

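View pics/side0.png

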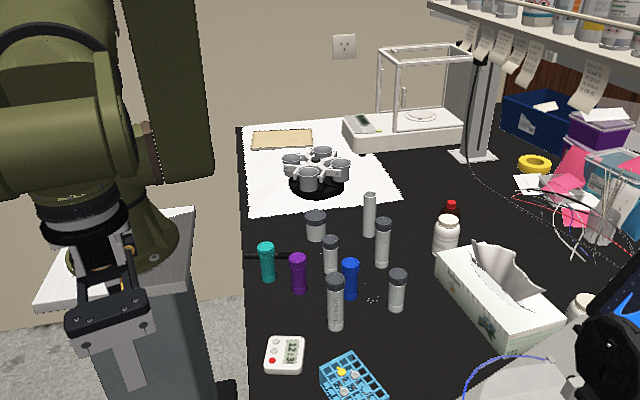

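The top view shows four grey caps at (365,144), (413,151), (362,189) and (424,198). The pot is at (312,192), the open tube at (319,143), and coloured look-alikes (blue, purple, turquoise) are at (396,181), (381,219) and (362,242). The rotor is at (219,174).

```bash
python3 - <<'E'
from h import *
P=np.load("topP.npy")
im=cv2.imread("pics/top0.png")
cv2.imwrite("pics/crop1.png",cv2.resize(im[115:265,170:450],None,fx=2.8,fy=2.8,interpolation=cv2.INTER_CUBIC))
for n,(u,v) in dict(A=(365,144),B=(413,151),C=(362,189),D=(424,198),pot=(312,192),open=(319,143),blue=(396,181),pur=(381,219),tur=(362,242)).items():
    q=P[v-14:v+15,u-14:u+15].reshape(-1,3); q=q[q[:,2]>.03]
    h=np.nanpercentile(q[:,2],85); t=q[q[:,2]>h-.008]
    (cx,cy),r=cv2.minEnclosingCircle((t[:,:2]*1000).astype(np.float32))
    print(n,h.round(4),len(t),t.mean(0).round(4),(round(cx),round(cy),round(r,1)))
# buckets rim
for n,(u,v) in dict(b1=(232,150),b2=(196,161),b3=(207,198),b4=(244,186)).items():
    q=P[v-17:v+18,u-17:u+18].reshape(-1,3); t=q[(q[:,2]>.08)&(q[:,2]<.1)]
    (cx,cy),r=cv2.minEnclosingCircle((t[:,:2]*1000).astype(np.float32)); print(n,len(t),round(cx),round(cy),round(r,1),t.mean(0).round(3))
q=P[165:184,210:229].reshape(-1,3);q=q[q[:,2]>.091];print("hub",q.mean(0),len(q))
c=camera("top")
for l in("bucket_a","tall_tube_1"):
    for d in spot_point(l,c): print(l,round(d["p"],2),(np.array(d["at"])*[640,400]).round(1))
E
```

```text
A 0.1156 155 [ 0.5716 -0.1938  0.1139] (572, -194, 17.9)
B 0.0859 148 [ 0.5601 -0.3251  0.0839] (560, -325, 17.5)
C 0.0864 142 [ 0.459  -0.1907  0.0841] (459, -191, 17.3)
D 0.1162 158 [ 0.4362 -0.3463  0.1144] (437, -348, 18.4)
pot 0.0644 310 [ 0.4497 -0.0617  0.0621] (450, -62, 26.0)
open 0.1109 39 [ 0.5755 -0.0783  0.1104] (576, -80, 14.8)
blue 0.0863 146 [ 0.4813 -0.2745  0.0844] (481, -275, 17.8)
pur 0.0866 146 [ 0.3835 -0.2361  0.0844] (384, -236, 17.2)
tur 0.086 151 [ 0.3252 -0.1866  0.084 ] (325, -187, 17.6)
b1 350 541 149 46.5 [0.544 0.148 0.086]
b2 359 517 220 47.7 [0.519 0.225 0.086]
b3 375 445 196 46.9 [0.441 0.197 0.086]
b4 335 468 124 46.6 [0.469 0.121 0.086]
hub [0.49250649 0.17363188 0.09506873] 85
bucket_a 0.98 [245.5 186.4]
bucket_a 0.97 [230.6 151.3]
bucket_a 0.71 [206.2 200.9]
bucket_a 0.6 [193.8 159.6]
tall_tube_1 0.64 [414.9 198.1]
tall_tube_1 0.46 [359.6 146.1]
```

View pics/crop1.png

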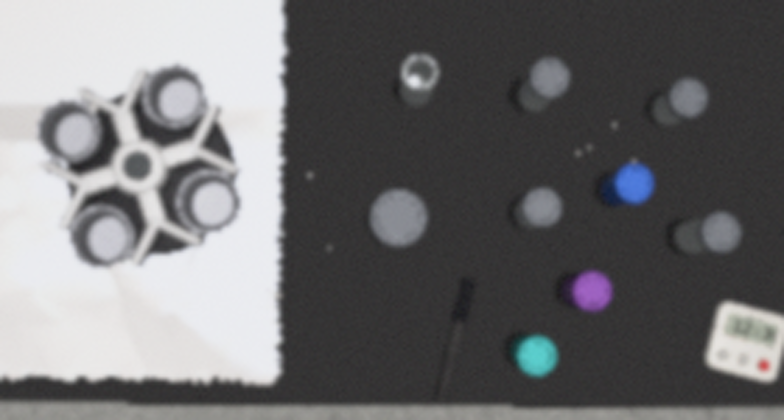

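A (z 0.116) and D (0.116) are the tall tubes; B and C (0.086) are the short ones. All four caps are grey and capped, and the blue, purple and turquoise tubes are excluded. Next I fit the buckets.

```bash
cat > rot.py <<'E'
from h import *
from scipy.optimize import least_squares
def fit(P,g=(.4925,.1725,.3)):
    q=P.reshape(-1,3); q=q[(q[:,2]>.084)&(q[:,2]<.094)]; d=np.hypot(q[:,0]-.4925,q[:,1]-.1735)
    q=q[(d>.04)&(d<.105)][:,:2]
    def f(p):
        a=p[2]+np.arange(4)*np.pi/2; C=p[:2]+.072*np.c_[np.cos(a),np.sin(a)]
        r=np.linalg.norm(q[:,None]-C,axis=2).min(1); return np.where(r<.027,r-.027,np.where(r>.027,r-.027,0))
    best=min((least_squares(f,[*g[:2],t],loss="soft_l1",f_scale=.002) for t in np.arange(0,1.57,.2)),key=lambda s:s.cost)
    p=best.x;a=p[2]+np.arange(4)*np.pi/2
    return p,p[:2]+.072*np.c_[np.cos(a),np.sin(a)],best.cost,len(q)
if __name__=="__main__":
    print(*fit(np.load("topP.npy")),sep="\n"); print(*fit(np.load("sideP.npy")),sep="\n")
E
python3 rot.py
```

```text
[0.49247814 0.17245531 1.11217777]
[[0.52435324 0.23701519]
 [0.42791826 0.20433042]
 [0.46060303 0.10789543]
 [0.55703801 0.1405802 ]]
0.01152826030869225
887
[0.48973302 0.16934127 1.11152719]
[[0.52165013 0.23388039]
 [0.4251939  0.20125837]
 [0.45781592 0.10480214]
 [0.55427215 0.13742416]]
0.006511880804803403
614
```

>>> jog_arm --rows '[[[0,0,-0.02],6,0.065],[[0,0,-0.02],6,0.065],[[0,0,-0.015],4.26,0.065],[[0,0,0],0,0.065]]' --squeeze 20

```text
time_s: 0.58
ee_pos: [0.1542, -0.5288, 0.2634]
eef_rot: [3.137, -0.001, -0.004]
force: [-0.5, -1.0, -0.2]
grip_width: 0.0712
grip_force: 0.0
```

>>> jog_arm --rows '[[[0.015,-0.01,0],0,0.065],[[0.026,-0.017,0],0,0.065],[[0.03,-0.019,0],0,0.065],[[0.03,-0.019,0],0,0.065],[[0.03,-0.019,0],0,0.065],[[0.03,-0.019,0],0,0.065],[[0.03,-0.019,0],0,0.065],[[0.03,-0.019,0],0,0.065],[[0.03,-0.019,0],0,0.065],[[0.022,-0.014,0],0,0.065],[[0.01,-0.008,0],0,0.065],[[0,0,0],0,0.065]]'

```text
time_s: 1.58
ee_pos: [0.4382, -0.3445, 0.2593]
eef_rot: [-3.141, 0.001, 0.005]
force: [-0.0, -0.8, 0.2]
grip_width: 0.0653
grip_force: 0.0
```

```bash
cat >> h.py <<'E'
from scipy.spatial.transform import Rotation as R
def wrist():
    o=get_obs(); T=np.eye(4); T[:3,:3]=R.from_euler("xyz",o["eef_rot"]).as_matrix(); T[:3,3]=o["ee_pos"]
    c=camera("wrist"); return c,cloud(c,T@np.array(c["T_tool_cam"])),o
def cap(P,x,y,zt,rad=.03):
    q=P.reshape(-1,3); t=q[(np.hypot(q[:,0]-x,q[:,1]-y)<rad)&(abs(q[:,2]-zt)<.006)]
    if len(t)<20: return None
    (cx,cy),r=cv2.minEnclosingCircle((t[:,:2]*1000).astype(np.float32)); return len(t),t.mean(0).round(4),(round(cx,1),round(cy,1),round(r,1))
E
python3 - <<'E'
from h import *
c,P,o=wrist(); save(c,"w1.png"); print(o["ee_pos"],o["eef_rot"],c["T_tool_cam"])
for n,a in dict(D=(.4365,-.347,.116),A=(.572,-.194,.116),B=(.56,-.325,.086),C=(.459,-.191,.086),blue=(.481,-.275,.086)).items(): print(n,cap(P,*a))
E
```

```text
[ 0.43821278 -0.3444957   0.25929097] [-3.14050994e+00  9.64937864e-04  4.66322677e-03] [[-5.14110326e-04  9.64117190e-01  2.65476513e-01  7.63620751e-02]
 [ 9.99998599e-01  9.18599428e-04 -1.39947557e-03 -1.32941842e-03]
 [-1.59312503e-03  2.65475422e-01 -9.64116312e-01 -1.80295065e-01]
 [ 0.00000000e+00  0.00000000e+00  0.00000000e+00  1.00000000e+00]]
D (987, array([ 0.4355, -0.3466,  0.1163]), (434.7, -346.5, 17.6))
A (1472, array([ 0.57  , -0.1962,  0.1159]), (570.0, -195.2, 18.0))
B (1102, array([ 0.5579, -0.3258,  0.0863]), (557.9, -325.6, 17.6))
C (925, array([ 0.4576, -0.1932,  0.086 ]), (457.2, -192.1, 17.9))
blue (925, array([ 0.48  , -0.2762,  0.0863]), (479.7, -275.8, 17.6))
```

View pics/w1.png

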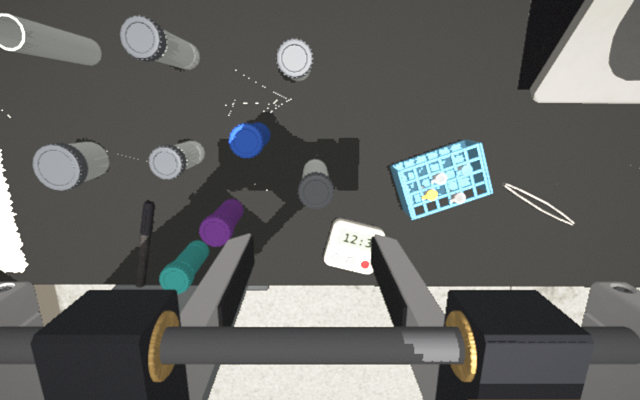

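The wrist view confirms it: a grey tall cap (D) at (316,185), just under the fingers. Now I descend and grip.

>>> jog_arm --rows '[[[-0.003,0.002,0.02],0,0.065],[[0,0,0.03],0,0.065],[[0,0,0.03],0,0.065],[[0,0,0.03],0,0.065],[[0,0,0.03],0,0.065],[[0,0,0.02],0,0.065],[[0,0,0.011],0,0.065],[[0,0,0],0,0.065],[[0,0,0],0,0.02],[[0,0,0],0,0.02],[[0,0,0],0,0.02],[[0,0,0],0,0.02]]'

```text
time_s: 2.63
ee_pos: [0.4343, -0.3484, 0.0906]
eef_rot: [3.14, -0.001, 0.0]
force: [-1.4, 0.1, -0.6]
grip_width: 0.0417
grip_force: 0.0
```

>>> jog_arm --rows '[[[0,0,0],0,0.02],[[0,0,0],0,0.02],[[0,0,0],0,0.02],[[0,0,0],0,0.02]]'

```text
time_s: 2.97
ee_pos: [0.4343, -0.3482, 0.0901]
eef_rot: [3.141, -0.001, 0.0]
force: [-0.9, 0.5, 5.1]
grip_width: 0.0335
grip_force: 20.0
```

>>> jog_arm --rows '[[[0,0,-0.01],0,0.02],[[0,0,-0.02],0,0.02],[[0,0,-0.03],0,0.02],[[0,0,-0.03],0,0.02],[[0,0,-0.03],0,0.02],[[0,0,-0.03],0,0.02],[[0,0,-0.02],0,0.02],[[0,0,-0.01],0,0.02]]'

```text
time_s: 3.63
ee_pos: [0.4343, -0.3482, 0.2729]
eef_rot: [3.139, -0.003, 0.0]
force: [0.0, -0.3, -0.6]
grip_width: 0.0333
grip_force: 20.0
```

>>> jog_arm --rows '[[[0.004,-0.015,0],0,0.02],[[0.004,-0.03,0],0,0.02],[[0.004,-0.036,0],0,0.02],[[0.004,-0.036,0],0,0.02],[[0.004,-0.036,0],0,0.02],[[0.004,-0.036,0],0,0.02],[[0.004,-0.036,0],0,0.02],[[0.004,-0.036,0],0,0.02],[[0.004,-0.036,0],0,0.02],[[0.004,-0.036,0],0,0.02],[[0,-0.03,0],0,0.02],[[0,-0.015,0],0,0.02]]'

```text
time_s: 4.63
ee_pos: [0.4734, 0.0329, 0.2689]
eef_rot: [-3.141, 0.001, 0.002]
force: [-0.5, -0.0, 0.2]
grip_width: 0.0332
grip_force: 20.0
```

```bash
python3 - <<'E'
from rot import *
c,P,o=wrist(); save(c,"w2.png"); print(o["ee_pos"],o["eef_rot"],o["grip_width"],o["grip_force"])
print(*fit(P),sep="\n")
E
```

```text
[0.47343711 0.03291823 0.26889307] [-3.14116649e+00  1.30773745e-03  2.12268186e-03] 0.03316385116315215 19.999791383743286
[0.49128832 0.17150307 1.1122631 ]
[[0.52315792 0.23606566]
 [0.42672572 0.20337267]
 [0.45941872 0.10694047]
 [0.55585091 0.13963347]]
0.09355360877217558
6900
```

View pics/w2.png

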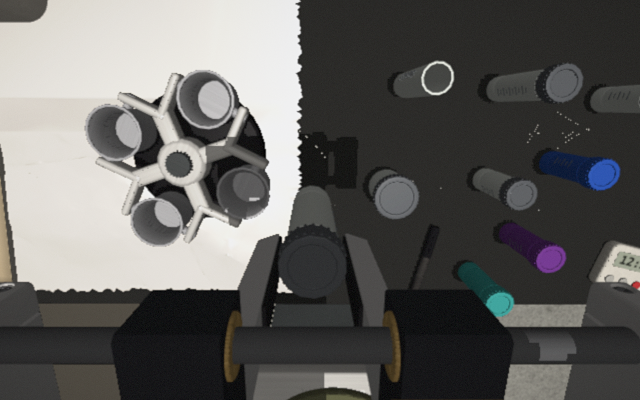

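The wrist view shows the tall tube held upright, and the rotor hub at (180,163) with four empty buckets. I am placing it in the bucket at (0.427, 0.203).

>>> jog_arm --rows '[[[-0.005,-0.015,0],0,0.02],[[-0.007,-0.026,0],0,0.02],[[-0.007,-0.026,0],0,0.02],[[-0.007,-0.026,0],0,0.02],[[-0.007,-0.026,0],0,0.02],[[-0.007,-0.026,0],0,0.02],[[-0.0045,-0.016,0],0,0.02],[[-0.002,-0.009,0],0,0.02],[[0,0,0],0,0.02]]'

```text
time_s: 5.43
ee_pos: [0.4271, 0.2007, 0.269]
eef_rot: [3.141, 0.001, 0.002]
force: [0.7, 0.9, -0.2]
grip_width: 0.0333
grip_force: 20.0
```

>>> jog_arm --rows '[[[0,0,0.01],0,0.02],[[0,0,0.02],0,0.02],[[0,0,0.02],0,0.02],[[0,0,0.02],0,0.02],[[0,0,0.015],0,0.02],[[0,0,0.01],0,0.02],[[0,0,0.01],0,0.02],[[0,0,0],0,0.02]]'

```text
time_s: 6.1
ee_pos: [0.4271, 0.1991, 0.1626]
eef_rot: [3.141, 0.002, -0.001]
force: [-0.3, -0.1, -0.7]
grip_width: 0.0339
grip_force: 20.0
```

>>> jog_arm --rows '[[[0,-0.002,0.008],0,0.02],[[0,0,0.008],0,0.02],[[0,0,0.006],0,0.02],[[0,0,0.003],0,0.02],[[0,0,0],0,0.02],[[0,0,0],0,0.02]]'

```text
time_s: 6.6
ee_pos: [0.4275, 0.202, 0.1395]
eef_rot: [-3.142, -0.0, 0.0]
force: [-0.3, -0.8, -0.1]
grip_width: 0.0333
grip_force: 20.0
```

>>> jog_arm --rows '[[[0,0,0.002],0,0.02],[[0,0,0],0,0.02],[[0,0,0],0,0.036],[[0,0,0],0,0.045],[[0,0,0],0,0.06],[[0,0,0],0,0.06],[[0,0,-0.005],0,0.065],[[0,0,-0.015],0,0.065],[[0,0,-0.03],0,0.065],[[0,0,-0.03],0,0.065],[[0,0,-0.03],0,0.065],[[0,0,-0.025],0,0.065]]'

```text
time_s: 7.6
ee_pos: [0.4275, 0.202, 0.2751]
eef_rot: [-3.141, -0.002, 0.0]
force: [0.1, -0.4, -0.3]
grip_width: 0.0649
grip_force: 0.0
```

```bash
python3 - <<'E'
from rot import *
c,P,o=wrist(); save(c,"w3.png"); print(o["ee_pos"])
print(*fit(P),sep="\n"); print(cap(P,.427,.203,.162))
E
```

```text
[0.42747357 0.20201068 0.27512693]
[0.49059153 0.17267936 1.1142385 ]
[[0.52233353 0.23730478]
 [0.42596611 0.20442136]
 [0.45884953 0.10805393]
 [0.55521696 0.14093736]]
0.09987759334200566
7052
(1198, array([0.4289, 0.2037, 0.1623]), (428.1, 203.9, 17.8))
```

View pics/w3.png

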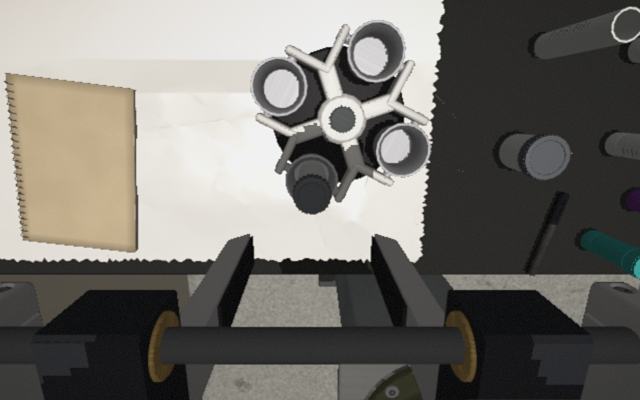

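Tall tube 1 stands in its bucket: the cap is at (312,190), its top at 0.162 m, and the rotor has not turned. On to tall tube A at (0.570, -0.195).

>>> jog_arm --rows '[[[0.006,0.016,0],0,0.065],[[0.012,0.033,0],0,0.065],[[0.013,0.037,0],0,0.065],[[0.013,0.037,0],0,0.065],[[0.013,0.037,0],0,0.065],[[0.013,0.037,0],0,0.065],[[0.013,0.037,0],0,0.065],[[0.013,0.037,0],0,0.065],[[0.013,0.037,0],0,0.065],[[0.013,0.037,0],0,0.065],[[0.013,0.034,0],0,0.065],[[0.0075,0.0185,0],0,0.065]]'

```text
time_s: 8.65
ee_pos: [0.5703, -0.199, 0.272]
eef_rot: [3.141, 0.0, -0.002]
force: [0.4, 0.8, -0.0]
grip_width: 0.0648
grip_force: 0.0
```

>>> jog_arm --rows '[[[0,0,0.02],0,0.065],[[0,0,0.03],0,0.065],[[0,0,0.03],0,0.065],[[0,0,0],0,0.065]]'

```text
time_s: 8.98
ee_pos: [0.5679, -0.1948, 0.1868]
eef_rot: [-3.138, 0.008, -0.0]
force: [0.1, 0.6, -0.8]
grip_width: 0.0649
grip_force: 0.0
```

```bash
python3 - <<'E'
from h import *
c,P,o=wrist(); print(o["ee_pos"],o["qpos"])
print(cap(P,.57,-.1955,.116),cap(P,.5579,-.3256,.086),cap(P,.4574,-.1925,.086))
E
```

```text
[ 0.56792581 -0.19482747  0.18676705] [-3.91459408e-01  4.32288737e-01  1.38530742e+00 -1.60393424e-05
  1.33274996e+00  1.17961822e+00]
(1597, array([ 0.5713, -0.1948,  0.1163]), (570.4, -195.0, 17.9)) (1343, array([ 0.5591, -0.3241,  0.0863]), (558.2, -325.1, 17.7)) (994, array([ 0.4601, -0.1918,  0.086 ]), (457.8, -191.9, 17.9))
```

>>> jog_arm --rows '[[[0.001,0,0.02],0,0.065],[[0,0,0.03],0,0.065],[[0,0,0.03],0,0.065],[[0,0,0.021],0,0.065],[[0,0,0],0,0.065],[[0,0,0],0,0.02],[[0,0,0],0,0.02],[[0,0,0],0,0.02],[[0,0,0],0,0.02],[[0,0,0],0,0.02],[[0,0,0],0,0.02],[[0,0,0],0,0.02]]'

```text
time_s: 10.03
ee_pos: [0.5715, -0.1957, 0.0925]
eef_rot: [3.141, -0.002, 0.0]
force: [0.3, -0.5, 5.8]
grip_width: 0.0333
grip_force: 20.0
```

>>> jog_arm --rows '[[[0,0,0],0,0.02],[[0,0,0],0,0.02]]'

```text
time_s: 10.2
ee_pos: [0.5715, -0.1957, 0.0925]
eef_rot: [3.141, -0.002, -0.0]
force: [0.6, -0.3, 5.2]
grip_width: 0.0336
grip_force: 20.0
```

>>> jog_arm --rows '[[[0,0,-0.01],0,0.02],[[0,0,-0.02],0,0.02],[[0,0,-0.03],0,0.02],[[0,0,-0.03],0,0.02],[[0,0,-0.03],0,0.02],[[0,0,-0.03],0,0.02],[[0,0,-0.02],0,0.02],[[0,0,0],0,0.02]]'

```text
time_s: 10.87
ee_pos: [0.5719, -0.1958, 0.2669]
eef_rot: [3.139, -0.007, 0.0]
force: [0.2, 0.7, 0.5]
grip_width: 0.0333
grip_force: 20.0
```

>>> jog_arm --rows '[[[0,-0.015,0],0,0.02],[[-0.002,-0.028,0],0,0.02],[[-0.002,-0.034,0],0,0.02],[[-0.002,-0.034,0],0,0.02],[[-0.002,-0.034,0],0,0.02],[[-0.002,-0.034,0],0,0.02],[[-0.002,-0.034,0],0,0.02],[[-0.002,-0.034,0],0,0.02],[[-0.002,-0.034,0],0,0.02],[[0,-0.03,0],0,0.02],[[0,-0.017,0],0,0.02],[[0,-0.008,0],0,0.02]]'

```text
time_s: 11.87
ee_pos: [0.5538, 0.1433, 0.26]
eef_rot: [3.141, 0.002, 0.003]
force: [-0.5, 0.4, -1.8]
grip_width: 0.0336
grip_force: 20.0
```

>>> jog_arm --rows '[[[0,0,0],0,0.02],[[0,0,0.01],0,0.02],[[0,0,0.015],0,0.02],[[0,0,0],0,0.02],[[0,0,0],0,0.02]]'

```text
time_s: 12.28
ee_pos: [0.5547, 0.1393, 0.2354]
eef_rot: [3.141, 0.002, -0.001]
force: [0.2, 0.1, -0.5]
grip_width: 0.0334
grip_force: 20.0
```

Aligned to (0.5555, 0.1405); now lowering by 0.095.

>>> jog_arm --rows '[[[0,0,0.012],0,0.02],[[0,0,0.015],0,0.02],[[0,0,0.015],0,0.02],[[0,0,0.012],0,0.02],[[0,0,0.01],0,0.02],[[0,0,0.01],0,0.02],[[0,0,0.008],0,0.02],[[0,0,0.006],0,0.02],[[0,0,0.004],0,0.02],[[0,0,0.002],0,0.02],[[0,0,0],0,0.02],[[0,0,0],0,0.02]]'

```text
time_s: 13.28
ee_pos: [0.5552, 0.1406, 0.1428]
eef_rot: [-3.142, -0.001, 0.0]
force: [0.2, 0.6, -1.3]
grip_width: 0.0335
grip_force: 20.0
```

Another 3 mm down, then release and rise.

>>> jog_arm --rows '[[[0,0,0.003],0,0.02],[[0,0,0],0,0.02],[[0,0,0],0,0.036],[[0,0,0],0,0.045],[[0,0,0],0,0.06],[[0,0,0],0,0.06],[[0,0,-0.005],0,0.065],[[0,0,-0.015],0,0.065],[[0,0,-0.03],0,0.065],[[0,0,-0.03],0,0.065],[[0,0,-0.03],0,0.065],[[0,0,-0.022],0,0.065]]'

```text
time_s: 14.28
ee_pos: [0.5552, 0.1405, 0.2748]
eef_rot: [-3.141, -0.003, 0.0]
force: [-0.5, -0.1, -0.2]
grip_width: 0.0651
grip_force: 0.0
```

```bash
python3 - <<'E'
from rot import *
c,P,o=wrist(); save(c,"w4.png"); print(o["ee_pos"])
print(*fit(P),sep="\n"); print(cap(P,.5555,.1405,.162),cap(P,.428,.204,.162))
E
```

```text
[0.5551724  0.14054804 0.27475179]
[0.49111393 0.17198804 1.1165801 ]
[[0.52270452 0.23668761]
 [0.42641436 0.20357863]
 [0.45952335 0.10728847]
 [0.55581351 0.14039745]]
0.06488882010616627
4651
(1193, array([0.5545, 0.1414, 0.1622]), (553.7, 141.4, 17.8)) (611, array([0.4352, 0.2022, 0.1618]), (429.5, 203.1, 17.2))
```

Both tall tubes are seated (tops at 0.162) in opposite buckets. Next is short tube B at (0.558, -0.325).

>>> jog_arm --rows '[[[0.003,0.018,0],0,0.065],[[0,0.034,0],0,0.065],[[0,0.038,0],0,0.065],[[0,0.038,0],0,0.065],[[0,0.038,0],0,0.065],[[0,0.038,0],0,0.065],[[0,0.038,0],0,0.065],[[0,0.038,0],0,0.065],[[0,0.038,0],0,0.065],[[0,0.038,0],0,0.065],[[0,0.038,0],0,0.065],[[0,0.038,0],0,0.065]]'

```text
time_s: 15.33
ee_pos: [0.5576, -0.2934, 0.2717]
eef_rot: [3.141, -0.0, -0.0]
force: [0.6, 0.8, -0.7]
grip_width: 0.065
grip_force: 0.0
```

>>> jog_arm --rows '[[[0,0.022,0],0,0.065],[[0,0.012,0.02],0,0.065],[[0,0,0.03],0,0.065],[[0,0,0.03],0,0.065],[[0,0,0.03],0,0.065],[[0,0,0.01],0,0.065],[[0,0,0],0,0.065]]'

```text
time_s: 15.92
ee_pos: [0.5572, -0.3249, 0.1491]
eef_rot: [-3.139, 0.004, 0.0]
force: [-0.2, 0.1, 0.3]
grip_width: 0.0651
grip_force: 0.0
```

```bash
python3 - <<'E'
from h import *
c,P,o=wrist(); save(c,"w5.png"); print(o["ee_pos"])
print(cap(P,.558,-.3253,.086),cap(P,.4575,-.1922,.086))
E
```

```text
[ 0.55715471 -0.32493757  0.14914131]
(1691, array([ 0.5592, -0.3255,  0.0863]), (558.2, -325.6, 17.8)) None
```

View pics/w5.png

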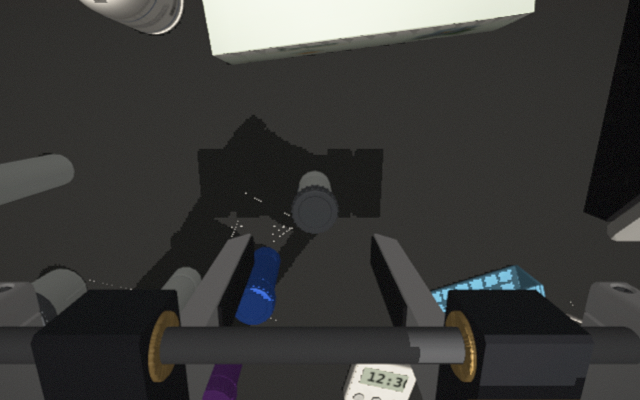

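The wrist view shows the grey short cap B at (316,208), midway between the fingers. The blue look-alike at (260,290) is clear of them.

>>> jog_arm --rows '[[[0.001,0,0.02],0,0.065],[[0,0,0.03],0,0.065],[[0,0,0.025],0,0.065],[[0,0,0.015],0,0.065],[[0,0,0],0,0.065],[[0,0,0],0,0.02],[[0,0,0],0,0.02],[[0,0,0],0,0.02],[[0,0,0],0,0.02],[[0,0,0],0,0.02],[[0,0,0],0,0.02],[[0,0,0],0,0.02]]'

```text
time_s: 16.97
ee_pos: [0.5594, -0.3257, 0.0623]
eef_rot: [3.141, -0.001, 0.0]
force: [0.1, 0.2, 5.7]
grip_width: 0.0336
grip_force: 20.0
```

>>> jog_arm --rows '[[[0,0,0],0,0.02],[[0,0,0],0,0.02]]'

```text
time_s: 17.13
ee_pos: [0.5594, -0.3258, 0.0624]
eef_rot: [3.141, -0.001, -0.0]
force: [-0.2, 0.4, 5.1]
grip_width: 0.0336
grip_force: 20.0
```

>>> jog_arm --rows '[[[0,0,-0.01],0,0.02],[[0,0,-0.02],0,0.02],[[0,0,-0.03],0,0.02],[[0,0,-0.03],0,0.02],[[0,0,-0.03],0,0.02],[[0,0,-0.03],0,0.02],[[0,0,-0.03],0,0.02],[[0,0,-0.02],0,0.02],[[0,0,0],0,0.02]]'

```text
time_s: 17.88
ee_pos: [0.5598, -0.3259, 0.2671]
eef_rot: [3.138, -0.006, 0.0]
force: [-0.6, 0.0, 0.5]
grip_width: 0.0339
grip_force: 20.0
```

>>> jog_arm --rows '[[[0,-0.0175,0],0,0.02],[[-0.001,-0.03,0],0,0.02],[[-0.003,-0.036,0],0,0.02],[[-0.003,-0.036,0],0,0.02],[[-0.003,-0.036,0],0,0.02],[[-0.003,-0.036,0],0,0.02],[[-0.003,-0.036,0],0,0.02],[[-0.003,-0.036,0],0,0.02],[[-0.003,-0.036,0],0,0.02],[[-0.003,-0.036,0],0,0.02],[[-0.003,-0.036,0],0,0.02],[[-0.003,-0.036,0],0,0.02]]'

```text
time_s: 18.88
ee_pos: [0.5271, 0.0837, 0.261]
eef_rot: [3.142, 0.001, -0.0]
force: [-0.2, -0.6, 0.1]
grip_width: 0.0333
grip_force: 20.0
```

>>> jog_arm --rows '[[[-0.003,-0.036,0],0,0.02],[[-0.003,-0.036,0],0,0.02],[[0,-0.036,0],0,0.02],[[0,-0.029,0],0,0.02],[[0,-0.018,0],0,0.02],[[0,0,0],0,0.02],[[0,0,0],0,0.02],[[0,0,0],0,0.02]]'

```text
time_s: 19.55
ee_pos: [0.5219, 0.2362, 0.2611]
eef_rot: [3.141, 0.001, -0.0]
force: [0.2, -1.4, -0.9]
grip_width: 0.0335
grip_force: 20.0
```

>>> jog_arm --rows '[[[0,0,0.015],0,0.02],[[0,0,0.025],0,0.02],[[0,0,0.025],0,0.02],[[0,0,0.02],0,0.02],[[0,0,0.012],0,0.02],[[0,0,0.01],0,0.02],[[0,0,0.01],0,0.02],[[0,0,0.01],0,0.02],[[0,0,0.01],0,0.02],[[0,0,0.008],0,0.02],[[0,0,0.003],0,0.02],[[0,0,0],0,0.02]]'

```text
time_s: 20.55
ee_pos: [0.5218, 0.2369, 0.1127]
eef_rot: [3.141, 0.001, 0.0]
force: [0.2, -0.3, -0.1]
grip_width: 0.0333
grip_force: 20.0
```

>>> jog_arm --rows '[[[0,0,0.002],0,0.02],[[0,0,0],0,0.02]]'

```text
time_s: 20.72
ee_pos: [0.5221, 0.2371, 0.1116]
eef_rot: [-3.141, -0.0, 0.0]
force: [-0.4, 0.1, -0.5]
grip_width: 0.0337
grip_force: 20.0
```

>>> jog_arm --rows '[[[0,0,0.001],0,0.02],[[0,0,0],0,0.02],[[0,0,0],0,0.036],[[0,0,0],0,0.045],[[0,0,0],0,0.06],[[0,0,0],0,0.06],[[0,0,-0.005],0,0.065],[[0,0,-0.025],0,0.065],[[0,0,-0.035],0,0.065],[[0,0,-0.035],0,0.065],[[0,0,-0.035],0,0.065],[[0,0,-0.025],0,0.065]]'

```text
time_s: 21.72
ee_pos: [0.5221, 0.2371, 0.2744]
eef_rot: [-3.14, -0.003, 0.0]
force: [1.0, 0.8, 0.5]
grip_width: 0.0651
grip_force: 0.0
```

```bash
python3 - <<'E'
from rot import *
c,P,o=wrist(); print(o["ee_pos"])
print(*fit(P),sep="\n"); print(cap(P,.5225,.237,.132),cap(P,.5555,.1405,.162),cap(P,.428,.204,.162))
E
```

```text
[0.52214018 0.23709756 0.27435621]
[0.49143584 0.1734878  1.12981509]
[[0.52216739 0.23859979]
 [0.42632384 0.20421934]
 [0.46070429 0.1083758 ]
 [0.55654784 0.14275625]]
0.0650698562590596
4743
(999, array([0.5216, 0.2373, 0.1323]), (520.9, 237.4, 17.6)) (1329, array([0.5542, 0.1424, 0.1623]), (553.7, 141.5, 17.7)) (1021, array([0.4298, 0.2041, 0.1621]), (428.3, 203.8, 17.6))
```

Three are seated. Last is short tube C at (0.4577, -0.192).

>>> jog_arm --rows '[[[-0.003,0.018,0],0,0.065],[[-0.005,0.033,0],0,0.065],[[-0.006,0.038,0],0,0.065],[[-0.006,0.038,0],0,0.065],[[-0.006,0.038,0],0,0.065],[[-0.006,0.038,0],0,0.065],[[-0.006,0.038,0],0,0.065],[[-0.006,0.038,0],0,0.065],[[-0.006,0.038,0],0,0.065],[[-0.006,0.038,0],0,0.065],[[-0.005,0.038,0],0,0.065],[[-0.003,0.023,0],0,0.065]]'

```text
time_s: 22.77
ee_pos: [0.4571, -0.1819, 0.2707]
eef_rot: [3.141, -0.0, -0.002]
force: [0.3, 0.7, -0.7]
grip_width: 0.0651
grip_force: 0.0
```

>>> jog_arm --rows '[[[0,0.013,0],0,0.065],[[0,0,0.02],0,0.065],[[0,0,0.03],0,0.065],[[0,0,0.03],0,0.065],[[0,0,0.03],0,0.065],[[0,0,0.01],0,0.065],[[0,0,0],0,0.065]]'

```text
time_s: 23.35
ee_pos: [0.4574, -0.1911, 0.1487]
eef_rot: [-3.14, 0.003, 0.001]
force: [-0.2, 0.4, 0.4]
grip_width: 0.0648
grip_force: 0.0
```

```bash
python3 - <<'E'
from h import *
c,P,o=wrist(); save(c,"w6.png"); print(o["ee_pos"])
print(cap(P,.4577,-.192,.086))
E
```

```text
[ 0.45736947 -0.19106774  0.14870197]
(1695, array([ 0.4583, -0.1919,  0.0863]), (457.2, -191.8, 17.8))
```

View pics/w6.png

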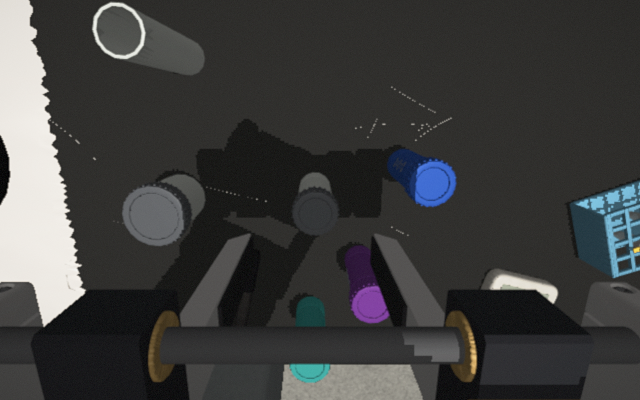

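The wrist view shows the grey short cap C at (316,208), midway between the fingers. The pot at (155,215) and the coloured look-alikes are clear.

>>> jog_arm --rows '[[[0,0,0.02],0,0.065],[[0,0,0.03],0,0.065],[[0,0,0.025],0,0.065],[[0,0,0.015],0,0.065],[[0,0,0],0,0.065],[[0,0,0],0,0.02],[[0,0,0],0,0.02],[[0,0,0],0,0.02],[[0,0,0],0,0.02],[[0,0,0],0,0.02],[[0,0,0],0,0.02],[[0,0,0],0,0.02]]'

```text
time_s: 24.4
ee_pos: [0.4584, -0.1922, 0.0612]
eef_rot: [3.141, -0.001, -0.0]
force: [-0.2, 0.0, 7.2]
grip_width: 0.0337
grip_force: 20.0
```

>>> jog_arm --rows '[[[0,0,0],0,0.02],[[0,0,0],0,0.02]]'

```text
time_s: 24.57
ee_pos: [0.4585, -0.1922, 0.0612]
eef_rot: [3.141, -0.001, -0.0]
force: [0.2, -0.0, 7.1]
grip_width: 0.0335
grip_force: 20.0
```

>>> jog_arm --rows '[[[0,0,-0.01],0,0.02],[[0,0,-0.02],0,0.02],[[0,0,-0.03],0,0.02],[[0,0,-0.03],0,0.02],[[0,0,-0.03],0,0.02],[[0,0,-0.03],0,0.02],[[0,0,-0.03],0,0.02],[[0,0,-0.02],0,0.02],[[0,0,0],0,0.02]]'

```text
time_s: 25.32
ee_pos: [0.4589, -0.1924, 0.2653]
eef_rot: [3.139, -0.006, 0.0]
force: [0.0, 0.4, -0.1]
grip_width: 0.0331
grip_force: 20.0
```

>>> jog_arm --rows '[[[0.0015,-0.015,0],0,0.02],[[0,-0.03,0],0,0.02],[[0,-0.036,0],0,0.02],[[0,-0.036,0],0,0.02],[[0,-0.036,0],0,0.02],[[0,-0.036,0],0,0.02],[[0,-0.036,0],0,0.02],[[0,-0.034,0],0,0.02],[[0,-0.026,0],0,0.02],[[0,-0.015,0],0,0.02],[[0,0,0],0,0.02],[[0,0,0],0,0.02]]'

```text
time_s: 26.32
ee_pos: [0.4591, 0.1082, 0.26]
eef_rot: [3.141, 0.001, 0.002]
force: [-0.9, -0.3, -0.6]
grip_width: 0.0332
grip_force: 20.0
```

```bash
python3 - <<'E'
from rot import *
c=camera("top"); print(get_obs()["ee_pos"]); print(*fit(cloud(c))[:2],sep="\n")
E
```

```text
[0.45925475 0.10756158 0.26009589]
[0.49287242 0.17064935 1.15350055]
[[0.52205328 0.23647091]
 [0.42705086 0.19983021]
 [0.46369156 0.10482779]
 [0.55869397 0.14146849]]
```

>>> jog_arm --rows '[[[0.001,0,0.015],0,0.02],[[0,0,0.025],0,0.02],[[0,0,0.025],0,0.02],[[0,0,0.02],0,0.02],[[0,0,0.012],0,0.02],[[0,0,0.01],0,0.02],[[0,0,0.01],0,0.02],[[0,0,0.01],0,0.02],[[0,0,0.01],0,0.02],[[0,0,0.008],0,0.02],[[0,0,0.003],0,0.02],[[0,0,0],0,0.02]]'

```text
time_s: 27.37
ee_pos: [0.4603, 0.108, 0.1118]
eef_rot: [3.141, 0.001, 0.0]
force: [0.4, 0.3, 0.9]
grip_width: 0.0336
grip_force: 20.0
```

>>> jog_arm --rows '[[[0,0,0.002],0,0.02],[[0,0,0],0,0.02]]'

```text
time_s: 27.53
ee_pos: [0.4607, 0.1081, 0.1106]
eef_rot: [-3.142, -0.0, 0.0]
force: [-0.2, 0.6, -0.3]
grip_width: 0.0336
grip_force: 20.0
```

>>> jog_arm --rows '[[[0,0,0.002],0,0.02],[[0,0,0],0,0.02],[[0,0,0],0,0.036],[[0,0,0],0,0.045],[[0,0,0],0,0.06],[[0,0,0],0,0.06],[[0,0,-0.005],0,0.065],[[0,0,-0.025],0,0.065],[[0,0,-0.035],0,0.065],[[0,0,-0.035],0,0.065],[[0,0,-0.035],0,0.065],[[0,0,-0.025],0,0.065]]'

```text
time_s: 28.53
ee_pos: [0.4606, 0.1081, 0.2721]
eef_rot: [-3.141, -0.003, 0.0]
force: [0.6, 0.4, -0.7]
grip_width: 0.0649
grip_force: 0.0
```

>>> jog_arm --rows '[[[-0.015,0.015,0],0,0.065],[[-0.015,0.015,0],0,0.065],[[-0.01,0.01,0],0,0.065],[[0,0,0],0,0.065],[[0,0,0],0,0.065]]'

```text
time_s: 28.95
ee_pos: [0.4206, 0.0679, 0.2691]
eef_rot: [-3.141, -0.001, -0.001]
force: [0.3, -0.6, -0.2]
grip_width: 0.065
grip_force: 0.0
```

```bash
python3 - <<'E'
from rot import *
c,P,o=wrist(); save(c,"w7.png"); print(o["ee_pos"],o["time_s"])
print(fit(P)[:2]); print(cap(P,.46,.108,.132),cap(P,.5225,.237,.132),cap(P,.5555,.1405,.162),cap(P,.428,.204,.162),sep="\n")
P=cloud(camera("top")); print(cap(P,.45,-.062,.064),cap(P,.576,-.08,.111))
E
```

```text
[0.42060203 0.06792275 0.26906127] 28.95
(array([0.49061717, 0.17247217, 1.10203287]), array([[0.52314558, 0.23670536],
       [0.42638398, 0.20500058],
       [0.45808876, 0.10823898],
       [0.55485036, 0.13994376]]))
(1121, array([0.4596, 0.1079, 0.1322]), (459.2, 108.2, 17.7))
(1386, array([0.5208, 0.2356, 0.1318]), (520.4, 236.8, 17.8))
(1823, array([0.5533, 0.1406, 0.162 ]), (553.9, 141.3, 17.9))
(1337, array([0.4289, 0.2023, 0.1619]), (428.1, 203.0, 17.6))
(303, array([ 0.4495, -0.062 ,  0.0624]), (449.6, -62.3, 26.0)) (38, array([ 0.5759, -0.079 ,  0.1108]), (575.8, -79.7, 15.0))
```

View pics/w7.png

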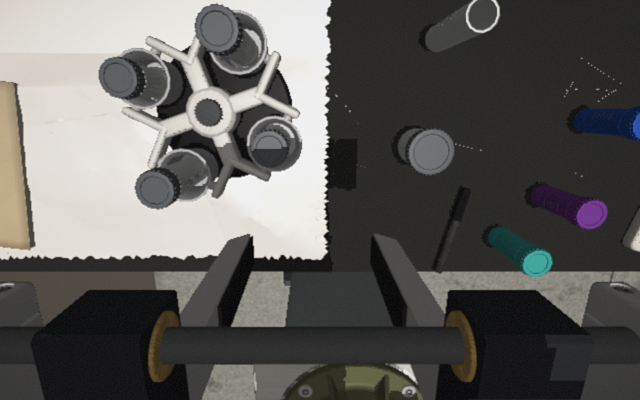

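All four caps are seated in their buckets: tall at (222,30) and (158,187), short at (122,78) and (272,142). The pot and the open tube have not moved.

```bash
python3 -c "
from station import *
print(hand_in())"
```

```text
the job is handed in; nothing more can be done
None
```

I handed the job in at about 29 s. All four capped tubes stand fully down in the rotor with the tall and short twins opposite each other, and the open tube and pot are where they started; `hand_in()` returned no verdict.

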